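Hold the label dispenser's tensioner back for threading

TASK

Get the bottle-label dispenser ready for threading: press its red release plunger fully down and let it spring back up, which lifts the brass pawl out of the tensioner's way. Then push the orange tab of the tensioner arm back with the fingers, past its click to near its end stop, and finish while still holding it there against its spring, as a colleague will thread the labels meanwhile. Do not move or tip the bottles and the beaker standing around.

Things in the scene. Friction and masses are not known exactly. Their poses are not given: they have to be found in the camera images.
- dispenser: Bench label dispenser fixed to the table: grey base plate 250 x 320 x 14 mm. Origin at table height near its centre; x to its back, y to its left, z up. In this frame (mm): plunger axis (-90, 90), in a bracket 60 x 53 with top at z 86; tensioner pivot (-20, 40); label roll (78, 85), 88 across, spindle top z 76; roller post (100, -110), top z 65; peel plate x 120, y -75 to 15, top z 64.
- plunger_top (a point): Centre of the top of the red plunger cap: 32 mm across, 12 mm thick, flat, facing up, 116 mm above the table when it is up. It is pressed straight down.
- plunger (a joint): Stroke of the red plunger in m: 0 up, 0.014 fully down at its stop. Its spring takes 3 N to start and about 10 N at the bottom, and brings it back up when let go.
- pawl (a joint): Angle (rad) of the small brass rocker pawl under the plunger: at 0 its nose blocks the tensioner's tail; above 0.3 the nose is lifted clear. A full plunger stroke brings it to about 0.4, and it stays there by friction after the plunger has come back up.
- swing (a joint): Swing (rad) of the tensioner arm about its vertical pivot: 0 at rest (forward), growing as the tab is pushed back, anticlockwise from above; end stop 0.65. Blocked at about 0.04 while the pawl is down. The click, a sprung ball, lies at 0.29 to 0.47 and adds up to 4 N. It does not latch: let go, the spring throws the arm back to 0. The tab takes about 5 N at the start, 11 to 12 N near the stop.
- tensioner: The whole tensioner arm, with its tab. Origin: on its vertical pivot, at table height. It points along its own -y (130 mm to the tab's centre) with a 66 mm tail along +y; pushing it back moves the tab along its own +x. It is flat aluminium, 18 mm wide, from 40 to 52 mm above the table.
- tab (a point): Orange upright tab on the tensioner arm's end: 14 mm thick (own x), 30 wide (own y), 54 high. This point: centre of its underside, 52 mm above the table, on the arm, which ends 18 mm past it. Own +x is the way to push; the pivot is 130 mm away along own +y: the tab moves on that arc and turns with the arm. A white roller, 18 mm across, top at 91 mm, stands 58 mm along own +y.
- bottle_tall: Bystander: amber bottle with a white cap, 46 mm across, 112 mm high, standing loose on the table by the dispenser; origin at the centre of its underside. Leave it alone.
- bottle_mid: Bystander: amber bottle with a white cap, 42 mm across, 95 mm high, standing loose on the table by the dispenser; origin at the centre of its underside. Leave it alone.
- bottle_small: Bystander: amber bottle with a white cap, 36 mm across, 78 mm high, standing loose on the table by the dispenser; origin at the centre of its underside. Leave it alone.
- beaker: Bystander: clear beaker, 60 mm across, 80 mm high, standing loose on the table by the dispenser; origin at the centre of its underside. Leave it alone.

How it is judged:
By the outcome, as a careful person would: the job done as asked, in the order asked, and still so for the second after the job is handed in, while the arm keeps its last pose, push and grip.
It also fails if it takes over 42 s, if anything falls off the work surface, if the arm or the gripper's body presses on something with over 40 N, if the wrist force passes 120 N, or if a joint passes its speed limit or range.

ROBOT

A 6-joint arm with a two-finger parallel gripper is mounted at the origin on the work surface. World frame = base frame: x ahead of the robot, y to its left, z up, the work surface at z = 0. Lengths are in m, angles in degrees, forces in N, time in s.
With the tool pointing down it reaches from about 0.4 to 0.825 m from the base axis. Payload 7 kg.
Tool frame: the origin (TCP) lies at the very end of the fingers, on their centre line; the grasp point (between the pads) lies 19 mm behind it (ctrl.tcp_to_grasp is the distance from the TCP to the grasp point, in m); z points along the fingers, y is the direction in which the jaws open and shut (so a half turn about z gives the same grasp; the last joint's range is limited). The gripper opens to 88 mm and grips with 3 to 60 N. Pads are 19 mm wide; open, the fingers measure 130 mm over their backs; the gripper's body (78 mm by 193 mm) begins 47 mm behind the grasp point.
Start: joints at [16.507, 20.546, 0.682, 0, -70.136, -16.507], TCP at [0.675, -0, 0.227] pointing down, gripper open.
Joint ranges: [-176.03, 176.03], [-82.01, 121.73], [-58.28, 71.71], [-173.87, 95.51], [-174.79, -0.11], [-173.66, 173.66]. Speed limits (degrees/s): [136.94, 136.94, 172.46, 180, 180, 180].

INTERFACE

Orientations are given as [roll, pitch, yaw] about the fixed x, y, z axes, in that order (R = Rz(yaw) Ry(pitch) Rx(roll)).
In Python, from plant import ctrl gives the robot as it stands.
- The arm moves only by the tool jog_arm, never from a script. Its argument "commands" is a list of rows, each an object of numbers: "x", "y", "z": the shift along the tool's x, y, z in cm; "roll": the turn about the tool's z in rad. In form: [{"x": .., "y": .., "z": .., "roll": ..}, ...]. A call has 1 to 12 rows; each row shifts and turns the commanded pose from where the row before left it, along the tool's axes as they then stand; what a row does not reach is not made up. A row lasts 1/10 s, in which the tool goes at most 50 mm and 8.59 degrees, less where a joint would pass 70% of its speed; a pose out of reach is approached as far as the arm can. A call is refused whole if a number of a shift passes 5 or a number of a turn 0.15, either way. A call with a gripper value outside its range is refused whole. "gripper" is the finger opening in cm, from 0 to 8.76, set as the call begins (left out, the last holds). The fingers move at their own pace and stop on an object; the grip force is fixed at half the most. Time passes only in rows, so rows that do not move let the fingers close. It gives the time, the measured TCP pose, the force and the opening at its end, in the units of the state.
- ctrl.get_obs(): the state, without advancing time (a new reading comes with each control period).
- ctrl.snapshot(name): name is "scene" or "side" or "wrist"; returns a dict with "image" (400x640x3 uint8, red, green, blue), "mtx" (3x3 intrinsics, pixels), "position" and "orientation" of the camera in the world; the wrist camera has in their place "hand_eye" (4x4, takes a point from camera to tool coordinates, whose origin is the TCP and whose axes are the flange's). Camera axes: x right, y up, looking along -z (the intrinsics and any distortion apply to the point x, -y, -z); pixel columns grow to the right and rows downward; lengths in m; the calibration is good to about 2 mm. A picture is of the moment at which its call begins: read the wrist's pose just before it. There is no depth.
- ctrl.close_job(): hands the job in, once; it reports no verdict.
Trained networks look in the newest picture that a camera, given by its name, has taken for a name from the list of things; names that differ only in an ending like _2 or _b are one class to them, and where a whole thing is asked for, a point or a joint stands for the part that bears it (a point fixed in the world has none). Each returns a list of dicts, best first, with "confidence" (0 to 1); they miss things now and then, are a little off and sometimes report something else, mostly with a low value. They report only what shows in the picture. A call takes as long as a camera call.
- ctrl.search_frame(camera, query): "position" ([column, row] as shares, 0 to 1, of the picture: columns of its width, rows of its height, amid what is visible of it).
- ctrl.regions_of(camera, query): "mask" (400x640 bool, what is visible of it) and "position" ([column, row] as shares, 0 to 1, of the picture: columns of its width, rows of its height, amid what is visible of it).
The state is a dict: "clock": time; "joint_pos": joint angles; "qvel": joint speeds; "tau": joint torques, N m; "tool_pos": TCP position; "orientation": TCP orientation; "force": force on the tool from outside, world axes, zero at the start; "moment": the same for the moment, N m; "opening": finger opening in m.
Only numpy, scipy, OpenCV 4.12 (cv2) and the standard library are available. Lean on these libraries where they do the work, as an engineer would, in place of code of your own. Each camera call takes 0.05 s, during which the arm holds its last target.

## Working session

There is one attempt and no reset: what is moved stays moved. The work goes in short steps, Python scripts to look and compute and a tool call to move; the robot and the scene stay as the last step left them, time stands still between calls to the robot, and variables do not carry over. Pictures are saved under pics/ and viewed, and the job is handed in when it is done.

Besides the shell and the picture viewer there is one more tool, called after "Request:" as name([rows], argument=value, ...), one row to a line, values as JSON. jog_arm: Moves the arm, as the interface text tells. Its arguments: {"type":"object","properties":{"commands":{"type":"array"},"gripper":{"type":"number"}},"required":["commands"]}

```bash
mkdir -p pics; cat > h.py <<'E'
from plant import ctrl
import numpy as np, cv2
def save(n,f):
    s=ctrl.snapshot(n); cv2.imwrite(f'pics/{f}.png',cv2.cvtColor(s['image'],cv2.COLOR_RGB2BGR)); return s
E
python3 - <<'E'
from h import *
import pickle
o=ctrl.get_obs();print(o)
S={}
for n in ['scene','side','wrist']:
    S[n]=save(n,n+'0'); print(n,{k:v for k,v in S[n].items() if k!='image'})
    for q in ['plunger_top','tab','tensioner','dispenser','bottle_tall','bottle_mid','bottle_small','beaker']:
        print(q,[(np.round(np.array(r['position'])*[640,400],1).tolist(),round(r['confidence'],2)) for r in ctrl.search_frame(n,q)[:2]])
pickle.dump((o,S),open('s0.pkl','wb'))
E
```

```text
{'clock': 0.0, 'joint_pos': array([ 1.65079215e+01,  2.05908065e+01,  6.32923965e-01, -1.97567004e-02,
       -7.01362067e+01, -1.65061005e+01]), 'qvel': array([ 0.04826438, -0.00889957, -0.00441625, -0.04038257, -0.019402  ,
        0.08778702]), 'tau': array([-8.00930356e-04, -5.82726967e+01,  2.93058443e+01,  6.99745238e+00,
        6.93249181e-03, -2.06530804e-04]), 'tool_pos': array([ 6.74500513e-01, -2.03177868e-05,  2.25624477e-01]), 'orientation': array([ 1.79904511e+02, -8.92781451e-03, -9.00048998e+01]), 'force': array([-0.04698695,  0.33100828, -0.75156977]), 'moment': array([0.01413913, 0.03738125, 0.00944968]), 'opening': 0.08761908150687144}
scene {'mtx': array([[451.51352833,   0.        , 318.54181949],
       [  0.        , 451.51352833, 193.00735403],
       [  0.        ,   0.        ,   1.        ]]), 'position': array([1.22264996, 0.74037337, 0.91087191]), 'orientation': array([ 48.63255735,   0.22679079, 138.94182467])}
plunger_top [([363.9, 177.1], 0.62)]
tab [([321.9, 181.7], 0.68)]
tensioner [([326.4, 182.0], 0.89)]
dispenser [([321.7, 204.6], 0.67), ([325.0,
[... 749 characters left out ...]
aker []
wrist {'mtx': array([[316.3769274 ,   0.        , 320.87322477],
       [  0.        , 316.3769274 , 199.15158096],
       [  0.        ,   0.        ,   1.        ]]), 'hand_eye': array([[ 8.47732444e-04,  9.68794991e-01,  2.47861950e-01,
         6.64721946e-02],
       [ 9.99999638e-01, -8.02372381e-04, -2.84020170e-04,
        -3.41729106e-05],
       [-7.62797351e-05,  2.47862101e-01, -9.68795321e-01,
        -1.57601727e-01],
       [ 0.00000000e+00,  0.00000000e+00,  0.00000000e+00,
         1.00000000e+00]])}
plunger_top []
tab [([404.3, 127.2], 0.74), ([469.6, 139.4], 0.6)]
tensioner [([469.4, 138.0], 0.89)]
dispenser []
bottle_tall []
bottle_mid []
bottle_small []
beaker []
```

View pics/scene0.png

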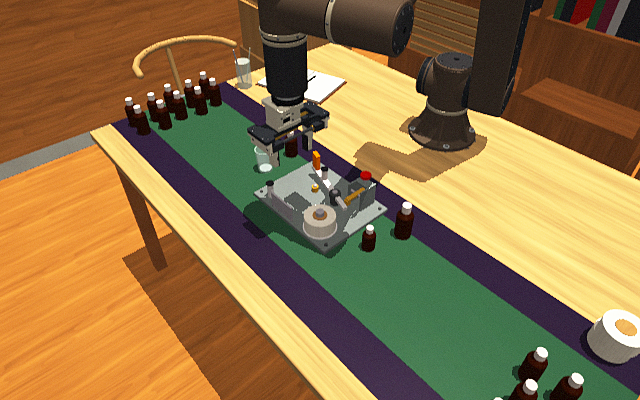

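View pics/side0.png

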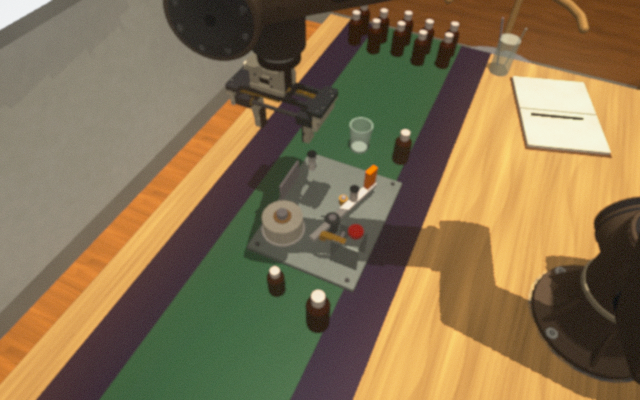

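View pics/wrist0.png

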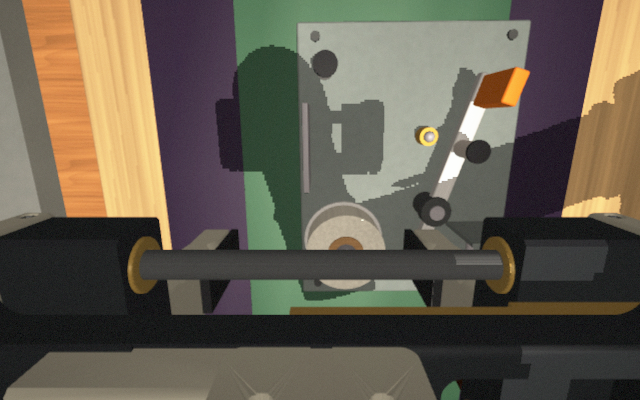

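```bash
python3 - <<'E'
from h import *
for n,(x0,x1,y0,y1),k in [('scene',(230,430,110,260),4),('side',(230,430,110,340),3),]:
    im=cv2.imread(f'pics/{n}0.png')[y0:y1,x0:x1]
    if n=='side': im=im[:200]
    im=cv2.resize(im,None,fx=k,fy=k,interpolation=cv2.INTER_CUBIC); cv2.imwrite(f'pics/{n}0z.png',im)
E
```

```text
(no output)
```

View pics/scene0z.png

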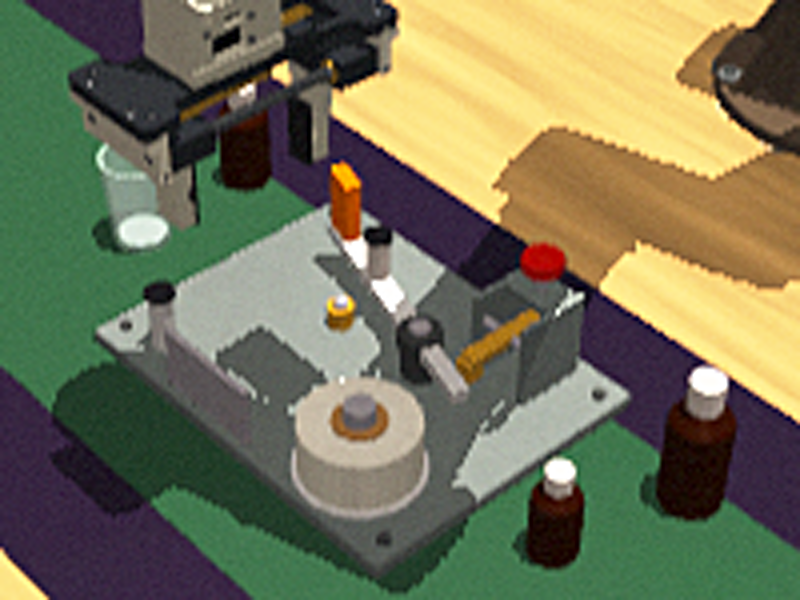

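View pics/side0z.png

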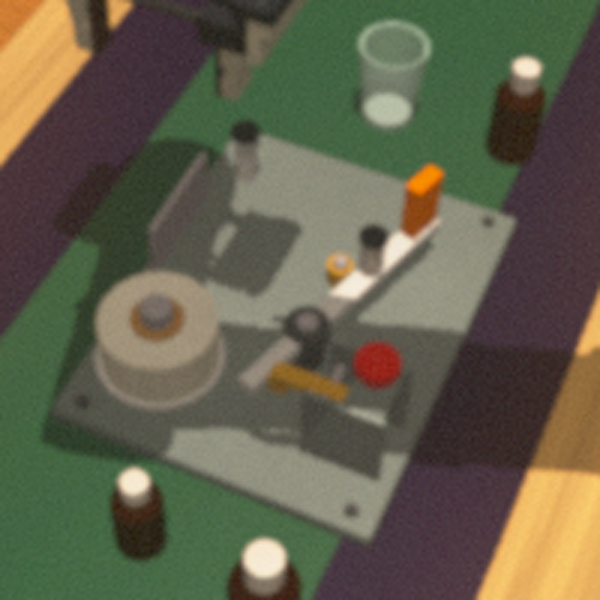

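```bash
cat >> h.py <<'E'
from scipy.spatial.transform import Rotation as R
from scipy.optimize import least_squares
def cam(s,o=None):
    if 'position' in s: return np.array(s['position']),R.from_euler('xyz',s['orientation'],degrees=True).as_matrix()
    T=np.eye(4);T[:3,:3]=R.from_euler('xyz',o['orientation'],degrees=True).as_matrix();T[:3,3]=o['tool_pos']
    T=T@s['hand_eye'];return T[:3,3],T[:3,:3]
def proj(s,P,o=None):
    p,r=cam(s,o);c=(np.atleast_2d(P)-p)@r;c=c*[1,-1,-1]
    u=c@np.array(s['mtx']).T;return u[:,:2]/u[:,2:]
def ray(s,uv,z,o=None):
    p,r=cam(s,o);d=r@(np.linalg.inv(s['mtx'])@[uv[0],uv[1],1]*[1,-1,-1]);return p+d*(z-p[2])/d[2]
E
cat > fit.py <<'E'
from h import *
import pickle
o,S=pickle.load(open('s0.pkl','rb'))
L={'plunger':(-90,90,116),'bl':(125,160,14),'br':(125,-160,14),'fl':(-125,160,14),'fr':(-125,-160,14),'spin':(78,85,76),'post':(100,-110,65)}
O=[('scene','plunger',365.7,174.5),('scene','bl',325,253.7),('scene','br',254.5,193.7),('scene','fl',387.5,208.7),('scene','spin',320,211),('scene','post',269.7,182.7),
('side','fl',352.3,290),('side','fr',402.3,182),('side','bl',247,246.5),('side','plunger',355.7,230.7),('side','spin',282.3,212.7),('side','post',311.7,153.7),
('wrist','br',299,22),('wrist','fr',530,20),('wrist','post',325,62)]
def W(p,l): return R.from_euler('z',p[2]).apply(np.array(l)/1000.)+[p[0],p[1],0]
def f(p): return np.concatenate([proj(S[c],W(p,L[n]),o)[0]-[u,v] for c,n,u,v in O])
r=least_squares(f,[.67,0,0],loss='soft_l1');p=r.x
E
python3 - <<'E'
from fit import *
print(p[:2],np.degrees(p[2]))
for q,e in zip(O,f(p).reshape(-1,2)): print(q[:2],e.round(1))
print('plunger',W(p,L['plunger']),'pivot',W(p,(-20,40,52)))
for c,n,u,v in O: print(c,n,(ray(S[c],(u,v),L[n][2]/1000,o)-W(p,L[n])).round(4))
for c,uv in [('scene',(316.5,153)),('side',(372,170)),('wrist',(510,87))]: print('tab',ray(S[c],uv,.106,o))
for c,uvs in [('scene',dict(tall=(403,236.5),small=(368.5,249))),('side',dict(small=(276,293),tall=(318,328),mid=(401,161.5),beaker=(359,148)))]:
    for k,uv in uvs.items(): print(c,k,ray(S[c],uv,.0,o))
E
```

```text
[ 0.57119127 -0.00598219] 0.4106357131267703
('scene', 'plunger') [-0.2 -0.6]
('scene', 'bl') [-0.  -2.6]
('scene', 'br') [-0.5 -2.5]
('scene', 'fl') [ 1.5 -1.1]
('scene', 'spin') [-0.7 -0. ]
('scene', 'post') [-0.4 -0.1]
('side', 'fl') [2.1 1. ]
('side', 'fr') [1.3 1.1]
('side', 'bl') [-0.1  0.2]
('side', 'plunger') [-0.9 -0.8]
('side', 'spin') [-1.5 -1.1]
('side', 'post') [-0.8 -0.4]
('wrist', 'br') [-0.1 -0.4]
('wrist', 'fr') [6.2 0.1]
('wrist', 'post') [-1.7  2.5]
plunger [0.48054856 0.08337048 0.116     ] pivot [0.5509051  0.03387345 0.052     ]
scene plunger [ 0.0013  0.0023 -0.    ]
scene bl [0.006  0.0068 0.    ]
scene br [ 0.0055  0.0106 -0.    ]
scene fl [0.0067 0.0002 0.    ]
scene spin [-0.0012  0.0013  0.    ]
scene post [-0.0007  0.001  -0.    ]
side fl [ 0.0046 -0.0002  0.    ]
side fr [ 0.0039 -0.0021  0.    ]
side bl [ 0.0002 -0.0006  0.    ]
side plunger [-0.0024  0.001  -0.    ]
side spin [-0.0042  0.0012 -0.    ]
side post [-0.0023  0.0004 -0.    ]
wrist br [-0.0001  0.0004  0.    ]
wrist fr [ 0.0066 -0.      0.    ]
wrist post [-0.0016 -0.0022  0.    ]
tab [ 0.51006053 -0.0918618   0.106     ]
tab [ 0.50965809 -0.08986084  0.106     ]
tab [ 0.51732781 -0.09172899  0.106     ]
scene tall [0.49041066 0.24772275 0.        ]
scene small [0.59443642 0.21708839 0.        ]
side small [ 5.89773220e-01  2.18867329e-01 -1.11022302e-16]
side tall [0.48047771 0.24972597 0.        ]
side mid [ 4.78728204e-01 -2.47589298e-01 -1.11022302e-16]
side beaker [ 5.94829765e-01 -2.46706813e-01 -1.11022302e-16]
```

Request:
jog_arm([
  {"x": -0.85, "y": 1.95, "z": 0.6},
  {"x": -0.85, "y": 1.95, "z": 0.6},
  {"x": -0.85, "y": 1.95, "z": 0.6},
  {"x": -0.85, "y": 1.95, "z": 0.6},
  {"x": -0.85, "y": 1.95, "z": 0.6},
  {"x": -0.85, "y": 1.95, "z": 0.6},
  {"x": -0.85, "y": 1.95, "z": 0.6},
  {"x": -0.85, "y": 1.95, "z": 0.6},
  {"x": -0.85, "y": 1.95, "z": 0.6},
  {"x": -0.85, "y": 1.95, "z": 0.6},
  {},
  {},
], gripper=0)

```text
validation failed for argument at $.co...
```

```bash
python3 - <<'E'
from h import *
o=ctrl.get_obs();print(o['tool_pos'],o['orientation'],o['opening'],o['force'])
save('scene','scene1');s=save('wrist','wrist1');save('side','side1')
a=cv2.imread('pics/scene1.png')[110:230,280:430];b=cv2.imread('pics/side1.png')[130:250,280:430]
cv2.imwrite('pics/z1.png',np.hstack([cv2.resize(i,(400,320),interpolation=cv2.INTER_CUBIC) for i in (a,b)]))
E
```

```text
[ 6.74978761e-01 -1.14633729e-05  2.26542987e-01] [ 1.79998817e+02  1.48612917e-03 -9.00044371e+01] 0.08783607757141769 [ 0.78170169 -0.2603754  -0.28047712]
```

View pics/z1.png

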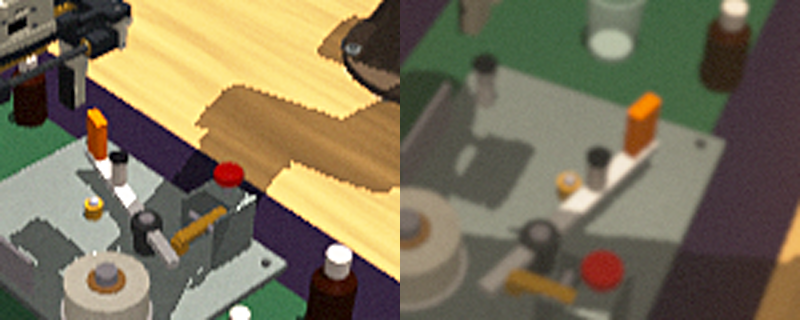

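View pics/wrist1.png

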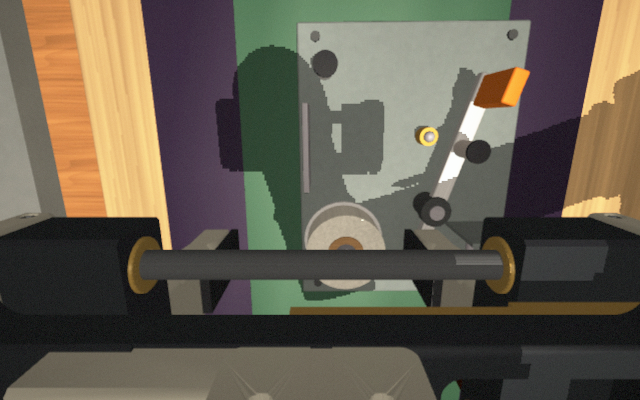

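The call was refused: rows need all four keys. The arm hasn't moved, so I'm sending it again.

Request:
jog_arm([
  {"x": -0.85, "y": 1.95, "z": 0.6, "roll": 0},
  {"x": -0.85, "y": 1.95, "z": 0.6, "roll": 0},
  {"x": -0.85, "y": 1.95, "z": 0.6, "roll": 0},
  {"x": -0.85, "y": 1.95, "z": 0.6, "roll": 0},
  {"x": -0.85, "y": 1.95, "z": 0.6, "roll": 0},
  {"x": -0.85, "y": 1.95, "z": 0.6, "roll": 0},
  {"x": -0.85, "y": 1.95, "z": 0.6, "roll": 0},
  {"x": -0.85, "y": 1.95, "z": 0.6, "roll": 0},
  {"x": -0.85, "y": 1.95, "z": 0.6, "roll": 0},
  {"x": -0.85, "y": 1.95, "z": 0.6, "roll": 0},
  {"x": 0, "y": 0, "z": 0, "roll": 0},
  {"x": 0, "y": 0, "z": 0, "roll": 0},
], gripper=0)

```text
clock: 2.7
tool_pos: [0.4802, 0.0853, 0.1671]
orientation: [-179.9, 0.0, -89.9]
force: [0.3, 0.4, 0.4]
opening: 0.0012
```

```bash
python3 - <<'E'
from h import *
o=ctrl.get_obs();print(o['tool_pos'],o['orientation'],o['opening'],o['force'])
save('scene','scene2');s=save('wrist','wrist2');save('side','side2')
a=cv2.imread('pics/scene2.png')[110:230,280:430];b=cv2.imread('pics/side2.png')[130:250,280:430]
cv2.imwrite('pics/z2.png',np.hstack([cv2.resize(i,(400,320),interpolation=cv2.INTER_CUBIC) for i in (a,b)]))
E
```

```text
[0.4801835  0.08525564 0.16707922] [-1.79946423e+02  1.57976633e-02 -8.99298378e+01] 0.001242191194068317 [0.31889319 0.43226477 0.40029702]
```

View pics/z2.png

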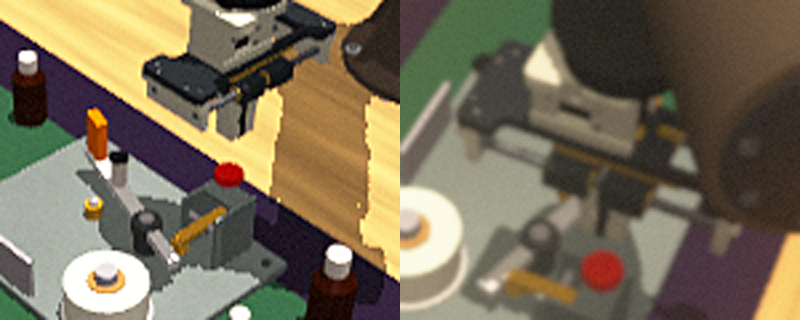

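View pics/wrist2.png

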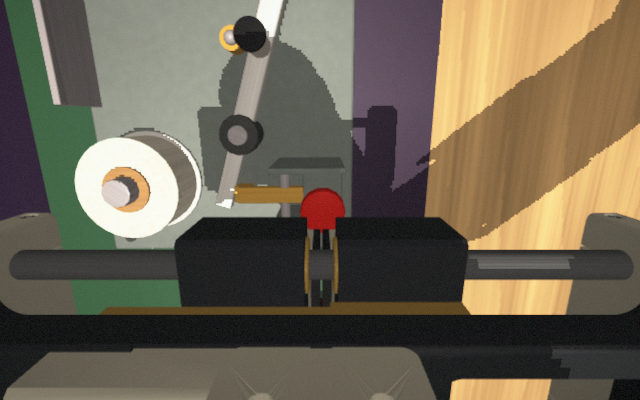

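```bash
python3 - <<'E'
from fit import *
o=ctrl.get_obs()
c=np.array([.4805,.085,.116])
for dy in(-.016,0): print(proj(S['wrist'],c+[0,dy,0],o),proj(S['wrist'],c+[.016,0,0],o))
print(proj(S['scene'],o['tool_pos']),proj(S['side'],o['tool_pos']))
E
```

```text
[[321.2321784 195.099643 ]] [[298.03846538 217.60629286]]
[[321.21185783 217.62328383]] [[298.03846538 217.60629286]]
[[367.0358311  159.66574755]] [[356.27505345 214.60396555]]
```

Request:
jog_arm([
  {"x": 0.2, "y": 0, "z": 1.5, "roll": 0},
  {"x": 0, "y": 0, "z": 1.5, "roll": 0},
  {"x": 0, "y": 0, "z": 1.4, "roll": 0},
  {"x": 0, "y": 0, "z": 0.4, "roll": 0},
  {"x": 0, "y": 0, "z": 0.4, "roll": 0},
  {"x": 0, "y": 0, "z": 0.3, "roll": 0},
  {"x": 0, "y": 0, "z": 0, "roll": 0},
  {"x": 0, "y": 0, "z": 0, "roll": 0},
])

```text
clock: 3.65
tool_pos: [0.4802, 0.0826, 0.1125]
orientation: [-180.0, -0.0, -90.0]
force: [-2.6, -1.6, 6.9]
opening: 0.0003
```

Request:
jog_arm([
  {"x": 0, "y": 0, "z": 0.3, "roll": 0},
  {"x": 0, "y": 0, "z": 0.3, "roll": 0},
  {"x": 0, "y": 0, "z": 0.3, "roll": 0},
  {"x": 0, "y": 0, "z": 0, "roll": 0},
  {"x": 0, "y": 0, "z": 0, "roll": 0},
])

```text
clock: 4.15
tool_pos: [0.4804, 0.0827, 0.1037]
orientation: [-180.0, -0.0, -90.0]
force: [-2.6, -2.4, 6.8]
opening: 0.0004
```

Request:
jog_arm([
  {"x": 0, "y": 0, "z": 0.1, "roll": 0},
  {"x": 0, "y": 0, "z": 0, "roll": 0},
  {"x": 0, "y": 0, "z": 0, "roll": 0},
])

```text
clock: 4.45
tool_pos: [0.4804, 0.0827, 0.1028]
orientation: [-180.0, -0.0, -90.0]
force: [-4.0, -2.6, 9.2]
opening: 0.0007
```

Request:
jog_arm([
  {"x": 0, "y": 0, "z": 0.1, "roll": 0},
  {"x": 0, "y": 0, "z": 0, "roll": 0},
  {"x": 0, "y": 0, "z": 0, "roll": 0},
])

```text
clock: 4.75
tool_pos: [0.4805, 0.0827, 0.1022]
orientation: [-179.9, -0.0, -90.0]
force: [-4.9, -2.9, 12.3]
opening: 0.0006
```

Request:
jog_arm([
  {"x": 0, "y": 0, "z": 0.1, "roll": 0},
  {"x": 0, "y": 0, "z": 0, "roll": 0},
  {"x": 0, "y": 0, "z": 0, "roll": 0},
])

```text
clock: 5.05
tool_pos: [0.4807, 0.0827, 0.1021]
orientation: [-179.9, -0.0, -90.0]
force: [-9.0, -2.4, 21.4]
opening: 0.0006
```

Request:
jog_arm([
  {"x": 0, "y": 0, "z": 0.1, "roll": 0},
  {"x": 0, "y": 0, "z": 0, "roll": 0},
  {"x": 0, "y": 0, "z": 0, "roll": 0},
])

```text
clock: 5.35
tool_pos: [0.4809, 0.0827, 0.102]
orientation: [-179.9, -0.0, -89.9]
force: [-13.1, -2.2, 30.6]
opening: 0.0007
```

The stop is reached at z = 0.102 with the force rising steeply. I'll lift off and check that the cap sprang back and the pawl is up.

Request:
jog_arm([
  {"x": 0, "y": 0, "z": -0.5, "roll": 0},
  {"x": 0, "y": 0, "z": -0.5, "roll": 0},
  {"x": 0, "y": 0, "z": -1.5, "roll": 0},
  {"x": 0, "y": 0, "z": -2.0, "roll": 0},
  {"x": 0, "y": 0, "z": -2.0, "roll": 0},
  {"x": 0, "y": 0, "z": -1.0, "roll": 0},
  {"x": 0, "y": 0, "z": 0, "roll": 0},
])

```text
clock: 6.05
tool_pos: [0.4811, 0.0835, 0.1752]
orientation: [-179.8, 0.1, -90.0]
force: [1.2, 0.2, -0.7]
opening: 0.0003
```

```bash
python3 - <<'E'
from h import *
o=ctrl.get_obs();print(o['tool_pos'],o['force'])
save('scene','scene3');s=save('wrist','wrist3')
a=cv2.imread('pics/scene2.png')[150:210,325:400];b=cv2.imread('pics/scene3.png')[150:210,325:400]
cv2.imwrite('pics/z3.png',np.hstack([cv2.resize(i,(400,320),interpolation=cv2.INTER_CUBIC) for i in (a,b)]))
a=cv2.imread('pics/wrist2.png')[100:230,200:400];b=cv2.imread('pics/wrist3.png')[100:230,200:400]
cv2.imwrite('pics/w3.png',np.hstack([cv2.resize(i,(400,260),interpolation=cv2.INTER_CUBIC) for i in (a,b)]))
E
```

```text
[0.48106998 0.08346257 0.17517872] [ 1.17111497  0.17001745 -0.68963871]
```

View pics/z3.png

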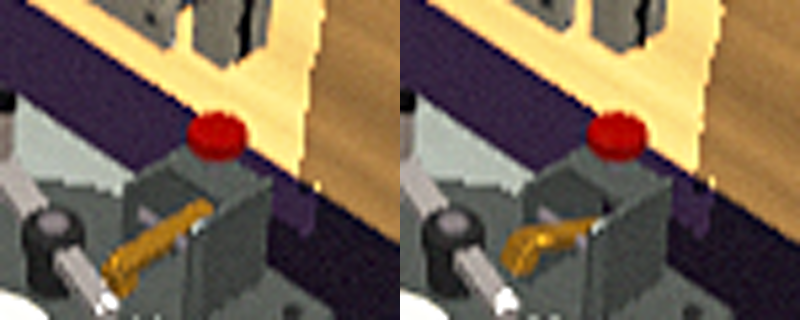

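View pics/w3.png

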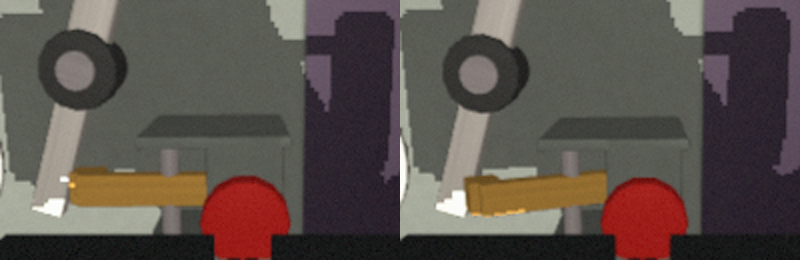

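Request:
jog_arm([
  {"x": 3.2, "y": 0.2, "z": 0, "roll": 0},
  {"x": 3.2, "y": 0.2, "z": 0, "roll": 0},
  {"x": 3.2, "y": 0.2, "z": 0, "roll": 0},
  {"x": 3.2, "y": 0.2, "z": 0, "roll": 0},
  {"x": 3.3, "y": 0, "z": 0, "roll": 0},
  {"x": 0, "y": 0, "z": 0, "roll": 0},
])

```text
clock: 6.75
tool_pos: [0.4708, -0.0807, 0.1722]
orientation: [179.8, -0.0, -90.2]
force: [-0.0, -0.5, -0.3]
opening: 0.0007
```

Request:
jog_arm([
  {"x": 0, "y": 0, "z": 0, "roll": -0.14},
  {"x": 0, "y": 0, "z": 0, "roll": -0.14},
  {"x": 0, "y": 0, "z": 0, "roll": -0.14},
  {"x": 0, "y": 0, "z": 0, "roll": -0.14},
  {"x": 0, "y": 0, "z": 0, "roll": -0.14},
  {"x": 0, "y": 0, "z": 0, "roll": -0.14},
  {"x": 0, "y": 0, "z": 0, "roll": -0.14},
  {"x": 0, "y": 0, "z": 0, "roll": -0.14},
  {"x": 0, "y": 0, "z": 0, "roll": -0.14},
  {"x": 0, "y": 0, "z": 0, "roll": 0},
  {"x": 0, "y": 0, "z": 0, "roll": 0},
])

```text
clock: 7.85
tool_pos: [0.4717, -0.0778, 0.1729]
orientation: [180.0, 0.1, -18.0]
force: [-0.1, -0.3, 0.9]
opening: 0.0005
```

```bash
python3 - <<'E'
from h import *
o=ctrl.get_obs();print(o['tool_pos'],o['orientation'],o['force'],o['joint_pos'])
s=save('wrist','wrist4');save('side','side4')
b=np.array([.511,-.0905,.106]);print(proj(s,b,o),proj(s,[.551,.034,.052],o),proj(s,[.4805,.083,.116],o))
E
```

```text
[ 0.47167508 -0.07775857  0.17286722] [ 1.79970407e+02  6.31970025e-02 -1.80338898e+01] [-0.12450503 -0.26270257  0.87013192] [ 1.42855429e+01  4.43075039e+00 -2.78603350e+01 -1.03768780e-02
 -5.77781434e+01  5.76861219e+01]
[[320.5009856  154.67061828]] [[170.70325037 148.17377255]] [[110.54670924 268.01244617]]
```

View pics/wrist4.png

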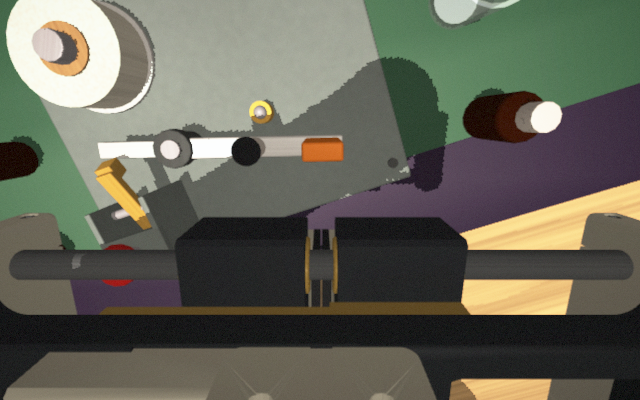

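View pics/side4.png

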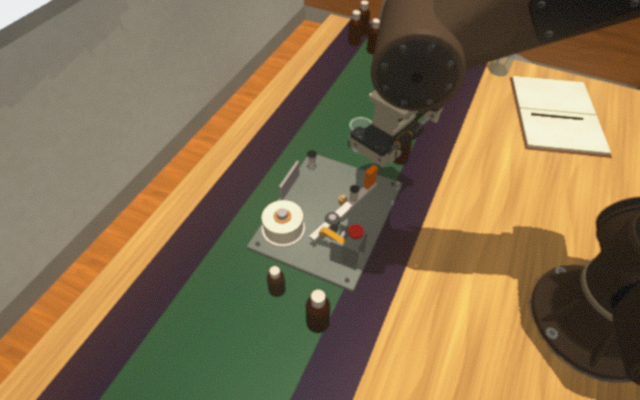

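Request:
jog_arm([
  {"x": 0, "y": 0, "z": 2.2, "roll": 0},
  {"x": 0, "y": 0, "z": 2.2, "roll": 0},
  {"x": 0, "y": 0, "z": 2.2, "roll": 0},
  {"x": 0, "y": 0, "z": 2.2, "roll": 0},
  {"x": 0, "y": 0, "z": 2.0, "roll": 0},
  {"x": 0, "y": 0, "z": 0, "roll": 0},
  {"x": 0, "y": 0, "z": 0, "roll": 0},
])

```text
clock: 8.65
tool_pos: [0.4721, -0.0781, 0.0658]
orientation: [180.0, 0.0, -17.9]
force: [-0.1, 0.6, 1.3]
opening: 0.0008
```

Request:
jog_arm([
  {"x": 1.0, "y": 0, "z": 0, "roll": 0},
  {"x": 0.5, "y": 0, "z": 0, "roll": 0},
  {"x": 0.3, "y": 0, "z": 0, "roll": 0},
  {"x": 0.3, "y": 0, "z": 0, "roll": 0},
  {"x": 0.3, "y": 0, "z": 0, "roll": 0},
  {"x": 0, "y": 0, "z": 0, "roll": 0},
  {"x": 0, "y": 0, "z": 0, "roll": 0},
])

```text
clock: 9.35
tool_pos: [0.4947, -0.0854, 0.0655]
orientation: [180.0, 0.0, -17.8]
force: [0.1, -0.0, 0.0]
opening: 0.0003
```

Request:
jog_arm([
  {"x": 0.2, "y": 0, "z": 0, "roll": 0},
  {"x": 0.33, "y": 0.03, "z": 0, "roll": -0.025},
  {"x": 0.33, "y": 0.03, "z": 0, "roll": -0.025},
  {"x": 0.33, "y": 0.03, "z": 0, "roll": -0.025},
  {"x": 0.33, "y": 0.03, "z": 0, "roll": -0.025},
  {"x": 0, "y": 0, "z": 0, "roll": 0},
])

```text
clock: 9.95
tool_pos: [0.5077, -0.0908, 0.0653]
orientation: [180.0, 0.2, -12.0]
force: [-6.4, 2.7, 3.5]
opening: 0.0005
```

Request:
jog_arm([
  {"x": 0.4, "y": 0.04, "z": 0, "roll": -0.03},
  {"x": 0.4, "y": 0.04, "z": 0, "roll": -0.03},
  {"x": 0.4, "y": 0.04, "z": 0, "roll": -0.03},
  {"x": 0.4, "y": 0.04, "z": 0, "roll": -0.03},
  {"x": 0.4, "y": 0.04, "z": 0, "roll": -0.03},
  {"x": 0.4, "y": 0.04, "z": 0, "roll": -0.03},
  {"x": 0, "y": 0, "z": 0, "roll": 0},
])

```text
clock: 10.65
tool_pos: [0.5303, -0.0965, 0.0651]
orientation: [180.0, 0.3, -1.7]
force: [-9.0, 1.3, 6.2]
opening: 0.0006
```

```bash
python3 - <<'E'
from h import *
o=ctrl.get_obs();print(o['tool_pos'],o['orientation'],o['force'])
s=save('wrist','wrist5');save('side','side5')
a=cv2.imread('pics/side5.png')[130:280,230:430];cv2.imwrite('pics/z5.png',cv2.resize(a,(800,600),interpolation=cv2.INTER_CUBIC))
E
```

```text
[ 0.53027565 -0.09651689  0.06508057] [179.97765628   0.2636168   -1.7110532 ] [-8.97224144  1.2518021   6.21018429]
```

View pics/wrist5.png

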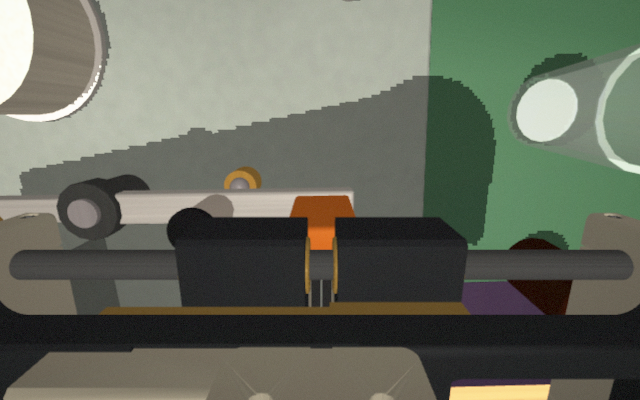

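View pics/z5.png

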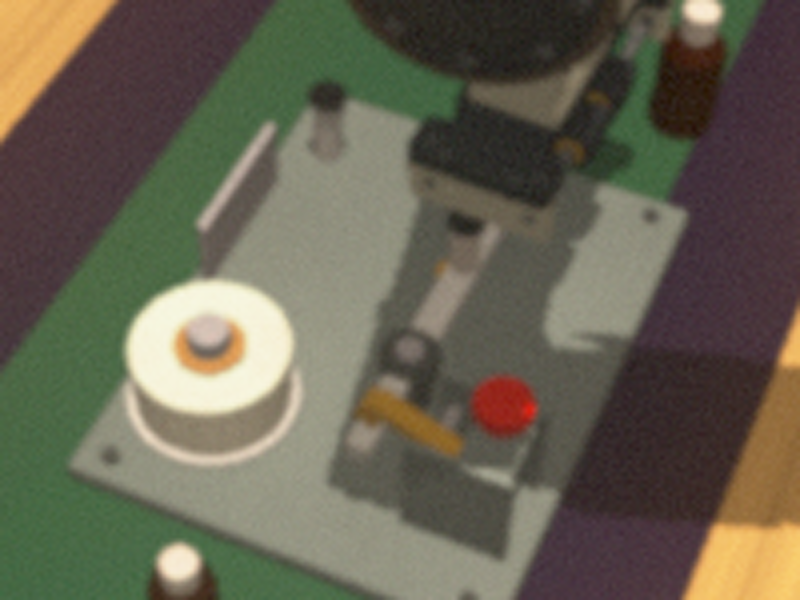

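Request:
jog_arm([
  {"x": 0.4, "y": 0.04, "z": 0, "roll": -0.03},
  {"x": 0.4, "y": 0.04, "z": 0, "roll": -0.03},
  {"x": 0.4, "y": 0.04, "z": 0, "roll": -0.03},
  {"x": 0.4, "y": 0.04, "z": 0, "roll": -0.03},
  {"x": 0.4, "y": 0.04, "z": 0, "roll": -0.03},
  {"x": 0.4, "y": 0.04, "z": 0, "roll": -0.03},
  {"x": 0.4, "y": 0.04, "z": 0, "roll": -0.03},
  {"x": 0, "y": 0, "z": 0, "roll": 0},
])

```text
clock: 11.55
tool_pos: [0.557, -0.0981, 0.0647]
orientation: [-180.0, 0.4, 10.3]
force: [-11.5, -0.0, 7.0]
opening: 0.0
```

Request:
jog_arm([
  {"x": 0.4, "y": 0.04, "z": 0, "roll": -0.03},
  {"x": 0.4, "y": 0.04, "z": 0, "roll": -0.03},
  {"x": 0.4, "y": 0.04, "z": 0, "roll": -0.03},
  {"x": 0, "y": 0, "z": 0, "roll": 0},
  {"x": 0, "y": 0, "z": 0, "roll": 0},
])

```text
clock: 12.05
tool_pos: [0.5683, -0.097, 0.0647]
orientation: [-179.9, 0.4, 15.4]
force: [-11.1, -2.0, 8.2]
opening: 0.0004
```

Request:
jog_arm([
  {"x": 0.2, "y": 0.02, "z": 0, "roll": -0.015},
  {"x": 0.2, "y": 0.02, "z": 0, "roll": -0.015},
  {"x": 0, "y": 0, "z": 0, "roll": 0},
  {"x": 0, "y": 0, "z": 0, "roll": 0},
])

```text
clock: 12.45
tool_pos: [0.5721, -0.0964, 0.0648]
orientation: [-179.9, 0.5, 17.1]
force: [-12.1, -1.7, 8.7]
opening: 0.0005
```

```bash
python3 - <<'E'
from h import *
o=ctrl.get_obs();print(o['tool_pos'],o['orientation'],o['force'])
d=o['tool_pos'][:2]-[.551,.034];print('swing~',np.arctan2(d[0],-d[1])+np.arctan2(16.5,130)+np.radians(17.8),np.hypot(*d))
s=save('wrist','wrist6');save('side','side6');save('scene','scene6')
a=cv2.imread('pics/side6.png')[130:280,230:430];cv2.imwrite('pics/z6.png',cv2.resize(a,(800,600),interpolation=cv2.INTER_CUBIC))
E
```

```text
[ 0.57209219 -0.09640852  0.06476823] [-179.91754954    0.46091147   17.11422264] [-12.14603464  -1.6612639    8.72802247]
swing~ 0.5972673575629727 0.13210323059488024
```

View pics/wrist6.png

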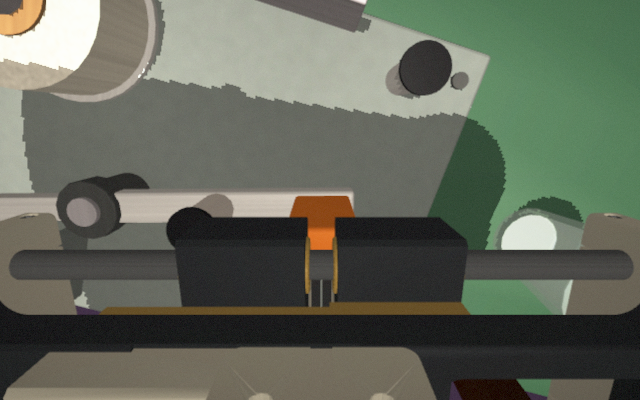

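View pics/z6.png

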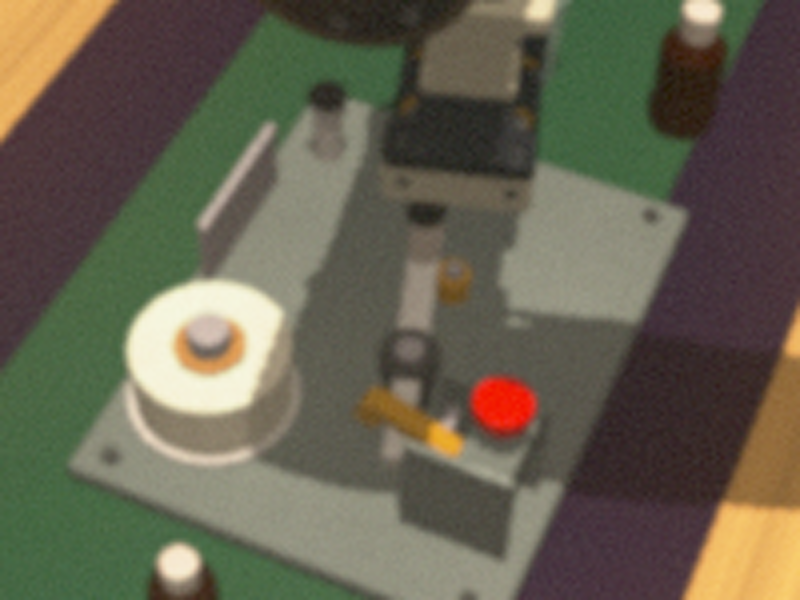

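Request:
jog_arm([
  {"x": 0.2, "y": 0.02, "z": 0, "roll": -0.015},
  {"x": 0.15, "y": 0.01, "z": 0, "roll": -0.01},
  {"x": 0, "y": 0, "z": 0, "roll": 0},
  {"x": 0, "y": 0, "z": 0, "roll": 0},
])

```text
clock: 13.0
tool_pos: [0.5754, -0.0958, 0.0647]
orientation: [-179.9, 0.5, 18.5]
force: [-12.7, -2.1, 7.6]
opening: 0.0002
```

```bash
python3 - <<'E'
from h import *
o=ctrl.get_obs();print(o['tool_pos'],o['orientation'],o['force'])
d=o['tool_pos'][:2]-[.551,.034];print('swing~',np.arctan2(d[0],-d[1])+np.arctan2(16.5,130)+np.radians(17.8),np.hypot(*d))
s=save('wrist','wrist7');save('scene','scene7')
a=cv2.imread('pics/scene7.png')[110:260,230:430];cv2.imwrite('pics/z7.png',cv2.resize(a,(800,600),interpolation=cv2.INTER_CUBIC))
E
```

```text
[ 0.57538002 -0.09575972  0.06473919] [-179.90945867    0.47482841   18.54309854] [-12.73016728  -2.1033755    7.58060247]
swing~ 0.6226373426116051 0.13203018205113037
```

View pics/z7.png

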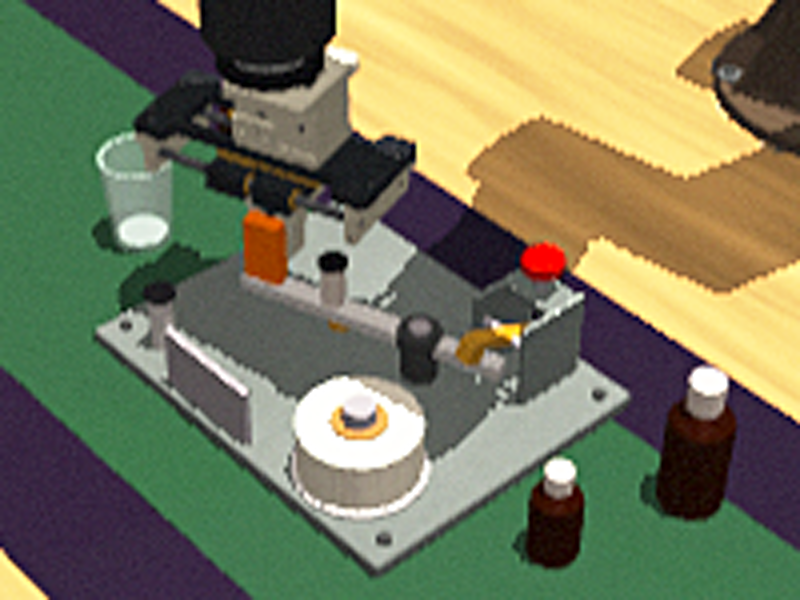

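```bash
python3 - <<'E'
from h import *
print(ctrl.close_job()); print(ctrl.get_obs()['tool_pos'])
E
```

```text
the job is handed in; nothing more can be done
None
the job is handed in; nothing more can be done
```

The dispenser is ready for threading: I pressed and released the plunger, pushed the tensioner back past its click, and handed the job in with the closed fingers still holding it there.

- **Plunger:** I pressed it until the cap reached its stop at z = 0.102 m (14 mm of travel), where the force rose to about 31 N. After I lifted off, the pictures showed the cap back up and the brass pawl lifted. The tensioner's tail later passed beneath the pawl.
- **Tensioner:** I pushed the tab along its arc to a swing of about 0.62 rad. That figure comes from the tool position and my camera-fitted pivot, so it could be off by a few hundredths. It is past the click (0.47) and just short of the stop (0.65). The holding force was steady at about 13 N sideways.
- **Bystanders:** In the last scene picture the tall and small bottles and the beaker stood as before. The gripper blocked bottle_mid there. It was last seen standing in place in the picture taken just before the final 4 mm of pushing.
- **Timing:** The job took about 13 s of the 42 s allowed.

Things that disagreed:
- The wrist camera put the plunger about 5 mm nearer the tab side than the scene camera did. I pressed in between, and the full stroke worked.
- The wrist also showed 7 to 9 N of upward force while pushing, which I put down to friction on the tab but did not confirm.
- My first move call was refused for its format, before anything moved.

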